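# Tip the counted parts from the scale pan into the tray and spread them

### The job

Tip all nine freshly marked parts out of the scale's scoop pan into the blue tray: rest the pan's mouth lightly on the tray's near rim while you tip, so that they slide in and none is spilt on the bench, then put the empty pan back flat and square in the middle of the scale's platform. Gently spread the heap over the tray into a single layer, with some parts in every quarter of the tray, all down on its floor and none resting on another, leaving the tray standing where it is and the things around undisturbed.

Things in the scene. Friction and masses are not known exactly. Their poses are not given: they have to be found in the camera images.
- scale: Grey bench counting scale, fixed. Origin on the bench under the centre of its steel platform (200 mm along x, 220 mm along y, top 75 mm above the bench). +y points towards the tray. The body below is 225 x 225 mm; a lower display console (to 66 mm high) reaches out to x = -180 mm.
- platform (a point): Centre of the top face of the scale's platform, 75 mm above the bench; axes as the scale.
- pan: Loose aluminium scoop pan, about 300 g empty, flat on the platform. Origin under its floor, x across, +y to its open mouth, z up. Floor 3 mm thick, y = -110 to +130 mm, 170 mm wide up to y = 20, then tapering to 120 mm at the mouth (no wall there). Side walls 30 mm high. The back wall rises at y = -110 and leans back (to -y) 25 degrees from vertical, with a grip strip along its top.
- pan_grip (a point): Centre of the pan's flat black grip strip, at (0, -137, 61) mm in the pan's frame; axes as the pan. The strip is 90 mm wide (x), 12 mm thick, 40 mm long up the slope, in the plane of the leaning wall: its length runs along (0, -0.42, 0.91), its faces look along (0, 0.91, 0.42). Gripped on its faces, the pan is held at any tilt and turns with the gripper.
- pan_lip (a point): Middle of the pouring edge of the pan, underside of the floor, at (0, 130, 0) mm in the pan's frame; axes as the pan.
- tray: Loose blue plastic tray (about 0.6 kg), open on top: 200 mm along its x, 300 mm along its y, 60 mm high, walls and floor 4 mm, with a 12 mm wide rim flange centred on x = +-100 mm and y = +-150 mm, its top at 60 mm. Origin at the centre of its underside. Its -y end faces the scale.
- part1: One of 9 freshly marked gold-coloured metal lug blocks, loose in the pan: 30 x 24 x 18 mm, about 28 g, with a dark bore and a black square mark. A block slides down the pan only when that is well tilted: from anywhere between 25 and 37 degrees, as friction varies. Origin at its centre.
- part2: Another block like part1. Origin at its centre.
- part3: Another block like part1. Origin at its centre.
- part4: Another block like part1. Origin at its centre.
- part5: Another block like part1. Origin at its centre.
- part6: Another block like part1. Origin at its centre.
- part7: Another block like part1. Origin at its centre.
- part8: Another block like part1. Origin at its centre.
- part9: Another block like part1. Origin at its centre.
- weight: Bystander: loose steel check weight with a knob, diameter 48 mm, 64 mm high. Origin at the centre of its underside.
- ink: Bystander: loose white ink bottle with a red cap, diameter 44 mm, 95 mm high. Origin at the centre of its underside.
- startbox: Bystander: loose grey start-button box with a green button, 72 x 72 mm, 78 mm high. Origin at the centre of its underside.

How it is judged:
On the way, in this order (a step that is already met when the one before it is completed fails the run):
1. the pan, tipped mouth-down by at least 20 degrees with its mouth inside the tray, rests on the tray (contact force between pan and tray above 0.3 N and angle between pan's own z axis and vertical above 0.35 rad and x of pan_lip in the frame of tray between -0.095 and 0.095 m and y of pan_lip in the frame of tray between -0.148 and 0.148 m), for 0.2 s.
2. all nine parts lie in the tray (x of part1 in the frame of tray between -0.098 and 0.098 m and y of part1 in the frame of tray between -0.148 and 0.148 m and z of each of part1, part2, part3, part4, part5, part6, part7, part8, part9 in the frame of tray below 0.055 m and x of part2 in the frame of tray between -0.098 and 0.098 m and y of part2 in the frame of tray between -0.148 and 0.148 m and x of part3 in the frame of tray between -0.098 and 0.098 m and y of part3 in the frame of tray between -0.148 and 0.148 m and x of part4 in the frame of tray between -0.098 and 0.098 m and y of part4 in the frame of tray between -0.148 and 0.148 m and x of part5 in the frame of tray between -0.098 and 0.098 m and y of part5 in the frame of tray between -0.148 and 0.148 m and x of part6 in the frame of tray between -0.098 and 0.098 m and y of part6 in the frame of tray between -0.148 and 0.148 m and x of part7 in the frame of tray between -0.098 and 0.098 m and y of part7 in the frame of tray between -0.148 and 0.148 m and x of part8 in the frame of tray between -0.098 and 0.098 m and y of part8 in the frame of tray between -0.148 and 0.148 m and x of part9 in the frame of tray between -0.098 and 0.098 m and y of part9 in the frame of tray between -0.148 and 0.148 m), for 0.2 s.
At the end, for the whole second after the job is handed in: All nine parts rest in the tray in one layer (centres under 21 mm above its underside; on end it is 19), at least one in each quarter; the tray is upright, within 40 mm of its start; the pan lies flat on the platform, within 25 mm of its centre in x and y and 9 degrees of square (all of step 2 and z of each of part1, part2, part3, part4, part5, part6, part7, part8, part9 in the frame of tray below 0.021 m and linear speed of each of part1, part2, part3, part4, part5, part6, part7, part8, part9 below 0.03 m/s and ((x of part1 in the frame of tray above 0 m and y of part1 in the frame of tray above 0 m) or (x of part2 in the frame of tray above 0 m and y of part2 in the frame of tray above 0 m) or (x of part3 in the frame of tray above 0 m and y of part3 in the frame of tray above 0 m) or (x of part4 in the frame of tray above 0 m and y of part4 in the frame of tray above 0 m) or (x of part5 in the frame of tray above 0 m and y of part5 in the frame of tray above 0 m) or (x of part6 in the frame of tray above 0 m and y of part6 in the frame of tray above 0 m) or (x of part7 in the frame of tray above 0 m and y of part7 in the frame of tray above 0 m) or (x of part8 in the frame of tray above 0 m and y of part8 in the frame of tray above 0 m) or (x of part9 in the frame of tray above 0 m and y of part9 in the frame of tray above 0 m)) and ((x of part1 in the frame of tray above 0 m and y of part1 in the frame of tray below 0 m) or (x of part2 in the frame of tray above 0 m and y of part2 in the frame of tray below 0 m) or (x of part3 in the frame of tray above 0 m and y of part3 in the frame of tray below 0 m) or (x of part4 in the frame of tray above 0 m and y of part4 in the frame of tray below 0 m) or (x of part5 in the frame of tray above 0 m and y of part5 in the frame of tray below 0 m) or (x of part6 in the frame of tray above 0 m and y of part6 in the frame of tray below 0 m) or (x of part7 in the frame of tray above 0 m and y of part7 in the frame of tray below 0 m) or (x of part8 in the frame of tray above 0 m and y of part8 in the frame of tray below 0 m) or (x of part9 in the frame of tray above 0 m and y of part9 in the frame of tray below 0 m)) and ((x of part1 in the frame of tray below 0 m and y of part1 in the frame of tray above 0 m) or (x of part2 in the frame of tray below 0 m and y of part2 in the frame of tray above 0 m) or (x of part3 in the frame of tray below 0 m and y of part3 in the frame of tray above 0 m) or (x of part4 in the frame of tray below 0 m and y of part4 in the frame of tray above 0 m) or (x of part5 in the frame of tray below 0 m and y of part5 in the frame of tray above 0 m) or (x of part6 in the frame of tray below 0 m and y of part6 in the frame of tray above 0 m) or (x of part7 in the frame of tray below 0 m and y of part7 in the frame of tray above 0 m) or (x of part8 in the frame of tray below 0 m and y of part8 in the frame of tray above 0 m) or (x of part9 in the frame of tray below 0 m and y of part9 in the frame of tray above 0 m)) and ((x of part1 in the frame of tray below 0 m and y of part1 in the frame of tray below 0 m) or (x of part2 in the frame of tray below 0 m and y of part2 in the frame of tray below 0 m) or (x of part3 in the frame of tray below 0 m and y of part3 in the frame of tray below 0 m) or (x of part4 in the frame of tray below 0 m and y of part4 in the frame of tray below 0 m) or (x of part5 in the frame of tray below 0 m and y of part5 in the frame of tray below 0 m) or (x of part6 in the frame of tray below 0 m and y of part6 in the frame of tray below 0 m) or (x of part7 in the frame of tray below 0 m and y of part7 in the frame of tray below 0 m) or (x of part8 in the frame of tray below 0 m and y of part8 in the frame of tray below 0 m) or (x of part9 in the frame of tray below 0 m and y of part9 in the frame of tray below 0 m)) and x of pan in the frame of platform between -0.025 and 0.025 m and y of pan in the frame of platform between -0.025 and 0.025 m and z of pan in the frame of platform below 0.005 m and angle between each of pan, tray's own z axis and vertical below 0.05 rad and angle between the y axis of pan and the y axis of scale, either way round below 0.15 rad and linear speed of pan below 0.02 m/s and distance of tray from where it was at the start of the episode below 0.04 m); the robot touches nothing.
It fails at once if a part is spilt on the bench outside the tray ((height (world z) of part1 below 0.05 m and not (x of part1 in the frame of tray between -0.105 and 0.105 m and y of part1 in the frame of tray between -0.155 and 0.155 m)) or (height (world z) of part2 below 0.05 m and not (x of part2 in the frame of tray between -0.105 and 0.105 m and y of part2 in the frame of tray between -0.155 and 0.155 m)) or (height (world z) of part3 below 0.05 m and not (x of part3 in the frame of tray between -0.105 and 0.105 m and y of part3 in the frame of tray between -0.155 and 0.155 m)) or (height (world z) of part4 below 0.05 m and not (x of part4 in the frame of tray between -0.105 and 0.105 m and y of part4 in the frame of tray between -0.155 and 0.155 m)) or (height (world z) of part5 below 0.05 m and not (x of part5 in the frame of tray between -0.105 and 0.105 m and y of part5 in the frame of tray between -0.155 and 0.155 m)) or (height (world z) of part6 below 0.05 m and not (x of part6 in the frame of tray between -0.105 and 0.105 m and y of part6 in the frame of tray between -0.155 and 0.155 m)) or (height (world z) of part7 below 0.05 m and not (x of part7 in the frame of tray between -0.105 and 0.105 m and y of part7 in the frame of tray between -0.155 and 0.155 m)) or (height (world z) of part8 below 0.05 m and not (x of part8 in the frame of tray between -0.105 and 0.105 m and y of part8 in the frame of tray between -0.155 and 0.155 m)) or (height (world z) of part9 below 0.05 m and not (x of part9 in the frame of tray between -0.105 and 0.105 m and y of part9 in the frame of tray between -0.155 and 0.155 m))).
It fails at once if a marked part is pressed by the fingers with more than 40 N (contact force between the fingers and part1 above 40 N or contact force between the fingers and part2 above 40 N or contact force between the fingers and part3 above 40 N or contact force between the fingers and part4 above 40 N or contact force between the fingers and part5 above 40 N or contact force between the fingers and part6 above 40 N or contact force between the fingers and part7 above 40 N or contact force between the fingers and part8 above 40 N or contact force between the fingers and part9 above 40 N).
It fails at once if the pan is pressed on the tray with more than 20 N (contact force between pan and tray above 20 N).
It fails at once if a bystander is moved more than 20 mm (distance of any of weight, ink, startbox from where it was at the start of the episode above 0.02 m).
It also fails if it takes over 72 s, if anything falls off the work surface, if the arm or the gripper's body presses on something with over 40 N, if the wrist force passes 120 N, or if a joint passes its speed limit or range.

### The arm

A 6-joint arm with a two-finger parallel gripper is mounted at the origin on the work surface. World frame = base frame: x ahead of the robot, y to its left, z up, the work surface at z = 0. Lengths are in m, angles in rad, forces in N, time in s.
With the tool pointing down it reaches from about 0.25 to 0.775 m from the base axis. Payload 4 kg.
Tool frame: the origin (TCP) lies at the very end of the fingers, on their centre line; the grasp point (between the pads) lies 19 mm behind it; z points along the fingers, y is the line along which they close (so a half turn about z gives the same grasp; the last joint's range is limited). The gripper opens to 94 mm and grips with 3 to 60 N. Pads are 16 mm wide; open, the fingers measure 119 mm over their backs; the gripper's body (75 mm by 177 mm) begins 78 mm behind the grasp point.
Start: joints at [-1.452, 0.087, 1.371, -0, 1.684, -0.103], TCP at [0.121, -0.537, 0.206] pointing down, gripper open.
Joint ranges: [-3.1, 3.1], [-0.76, 2.03], [0.27, 2.55], [-1.08, 4.22], [0.17, 2.65], [-2.57, 2.57]. Speed limits (rad/s): [2.79, 2.79, 3.14, 3.14, 3.14, 3.14].

### API

Orientations are given as a unit quaternion [x, y, z, w].
In Python, from bench import monitor, cams, r gives the robot as it stands. The module is installed in compiled form; this text tells all that it offers.
- The arm moves only by the shell command python3 -m handwheel 'ROWS'. ROWS is JSON, a list of rows, each a list of 3 entries, a list of its own where there are three numbers: the shift along the world's x, y, z in cm, then the turn, a rotation vector about the world's x, y, z in rad, then the closure, from 0 (fully open) to 1 (shut). A call has 1 to 8 rows; each row shifts and turns the commanded pose from where the row before left it; what a row does not reach is not made up. A row lasts 1/8 s, in which the tool goes at most 62.5 mm and 10.7 degrees, less where a joint would pass 70% of its speed; a pose out of reach is approached as far as the arm can. A call is refused whole if a number of a shift passes 6.25 or a number of a turn 0.188, either way. A call with a gripper value outside its range is refused whole. The fingers move at their own pace and stop on an object; the grip force is fixed at half the most. Time passes only in rows, so rows that do not move let the fingers close. It gives the time, the measured TCP pose, the force, the opening and the grip force at its end, in the units of the state.
- monitor.sense(): the state, without advancing time (a new reading comes with each control period).
- cams.read_camera(name): name is "scene" or "top" or "wrist"; returns a dict with "color" (400x640x3 uint8, red, green, blue), "K" (3x3 intrinsics, pixels), "eye" and "orientation" of the camera in the world. Camera axes: x right, y down, z forward; pixel columns grow to the right and rows downward; lengths in m; the calibration is good to about 2 mm. The wrist camera is an equidistant fisheye: a pixel r from the principal point sees the ray r / f radians off the axis. A picture is of the moment at which its call begins. There is no depth.
- r.finish_job(): hands the job in; it is judged then, once.
Trained networks look in a picture, given as the dict that the camera call returned (one of the last four; its "shot" number tells which), for a name from the list of things; names that differ only in an ending like _2 or _b are one class to them, and where a whole thing is asked for, a point or a joint stands for the part that bears it (a point fixed in the world has none). Each returns a list of dicts, best first, with "p" (0 to 1); they miss things now and then, are a little off and sometimes report something else, mostly with a low value. They report only what shows in the picture. A call takes as long as a camera call.
- cams.find_in(picture, target): "xy" ([column, row] as shares, 0 to 1, of the picture: columns of its width, rows of its height, amid what is visible of it).
- cams.tip_of(picture, target): "xy" ([column, row] as shares, 0 to 1, of the picture: columns of its width, rows of its height: a listed point, or the origin of a listed thing).
The state is a dict: "time": time; "q": joint angles; "joint_velocities": joint speeds; "joint_efforts": joint torques, N m; "tool_pos": TCP position; "ee_rot": TCP orientation; "force": force on the tool from outside, world axes, zero at the start; "ft_torque": the same for the moment, N m; "gripper_width": opening from 0.0 (shut) to 1.0 (fully open); "gripper_force": force on a finger pad.
Only numpy, scipy, OpenCV 4.12 (cv2) and the standard library are available. Lean on these libraries where they do the work, as an engineer would, in place of code of your own. Each camera call takes 0.05 s, during which the arm holds its last target. There are 200 camera calls.

## Working session

There is one attempt and no reset: what is moved stays moved. The work goes in short steps, Python scripts to look and compute and a shell command to move; the robot and the scene stay as the last step left them, time stands still between calls to the robot, and variables do not carry over. Pictures are saved under pics/ and viewed, at most 10 in all, crops included, and the job is handed in when it is done.

```bash
mkdir -p pics
cat > h.py <<'E'
import numpy as np, cv2
from scipy.spatial.transform import Rotation as R
from bench import monitor, cams, r
def ray(c,uv):
    K=np.array(c["K"]);u,v=uv
    d=np.array([(u-K[0,2])/K[0,0],(v-K[1,2])/K[1,1],1.])
    o=np.array(c["orientation"]); M=R.from_quat(o).as_matrix() if o.size==4 else o
    return np.array(c["eye"]),M@d
def onz(c,xy,z):
    e,d=ray(c,(xy[0]*640,xy[1]*400)); return e+d*(z-e[2])/d[2]
def proj(c,p):
    o=np.array(c["orientation"]); M=R.from_quat(o).as_matrix() if o.size==4 else o
    q=np.array(c["K"])@(M.T@(np.array(p)-np.array(c["eye"]))); return q[:2]/q[2]
def tri(obs):
    A=np.zeros((3,3));b=np.zeros(3)
    for c,xy in obs:
        e,d=ray(c,(xy[0]*640,xy[1]*400));d/=np.linalg.norm(d);P=np.eye(3)-np.outer(d,d);A+=P;b+=P@e
    return np.linalg.solve(A,b)
def save(c,n): cv2.imwrite("pics/"+n,c["color"][:,:,::-1])
E
cat > a.py <<'E'
from h import *
s=cams.read_camera("scene");t=cams.read_camera("top")
save(s,"s1.png");save(t,"t1.png")
print(s["eye"],t["eye"],monitor.sense())
for n in ["scale","platform","pan","pan_grip","pan_lip","tray","weight","ink","startbox"]:
    a=cams.tip_of(s,n);b=cams.tip_of(t,n)
    if a and b: 
        print(n,a[0],b[0],tri([(s,a[0]["xy"]),(t,b[0]["xy"])]).round(3))
    else: print(n,a[:1],b[:1])
E
python3 a.py
```

```text
[ 0.92495433 -0.43963155  0.85360681] [ 0.42192187 -0.06340892  1.22115289] {'time': 0.1, 'q': array([-1.45211319e+00,  8.78852947e-02,  1.37209702e+00, -4.36156396e-05,
        1.68358989e+00, -1.03095766e-01]), 'joint_velocities': array([ 0.00295325, -0.0024125 , -0.00294922, -0.00093024,  0.0004141 ,
       -0.00035008]), 'joint_efforts': array([ 1.68273276e-03, -3.41253054e+01, -3.03302050e+01,  7.20415707e-02,
        3.04662553e-02, -1.01891494e-04]), 'tool_pos': array([ 0.12090513, -0.53604129,  0.20442202]), 'ee_rot': array([ 9.93857845e-01,  1.10659860e-01, -2.93849068e-05, -9.89574369e-04]), 'force': array([-0.25402689, -0.42860307,  0.0376862 ]), 'ft_torque': array([ 0.02388285, -0.05268342,  0.02380056]), 'gripper_force': 0.0, 'gripper_width': 1.0003333834978518}
scale [] []
platform [] [{'xy': [0.5352, 0.6865], 'p': 0.69}]
pan {'xy': [0.3891, 0.5062], 'p': 0.56} {'xy': [0.5278, 0.6345], 'p': 0.9} [ 0.496 -0.111  0.071]
pan_grip {'xy': [0.3264, 0.6068], 'p': 0.85} {'xy': [0.6255, 0.5973], 'p': 0.64} [ 0.532 -0.249  0.129]
pan_lip {'xy': [0.4239, 0.4027], 'p': 0.58} {'xy': [0.445, 0.6793], 'p': 0.63} [0.448 0.014 0.056]
tray {'xy': [0.482, 0.3235], 'p': 0.56} {'xy': [0.3483, 0.7107], 'p': 0.86} [0.417 0.176 0.008]
weight {'xy': [0.5973, 0.4537], 'p': 0.89} {'xy': [0.3598, 0.4742], 'p': 0.68} [ 0.658  0.17  -0.   ]
ink {'xy': [0.4741, 0.8008], 'p': 0.71} {'xy': [0.5878, 0.419], 'p': 0.59} [ 0.731 -0.21  -0.005]
startbox {'xy': [0.5336, 0.6155], 'p': 0.95} {'xy': [0.4883, 0.4358], 'p': 0.65} [ 0.698 -0.045  0.028]
```

View pics/t1.png

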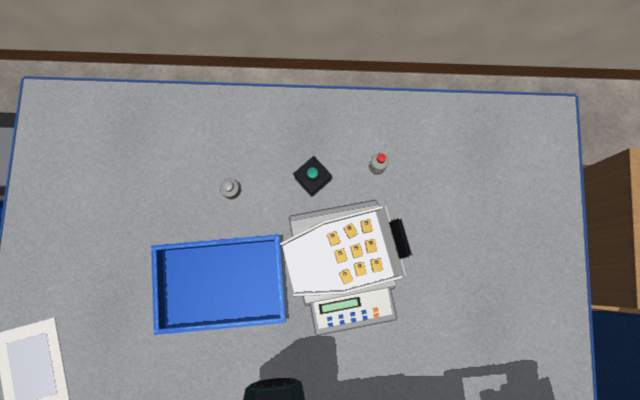

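View pics/s1.png

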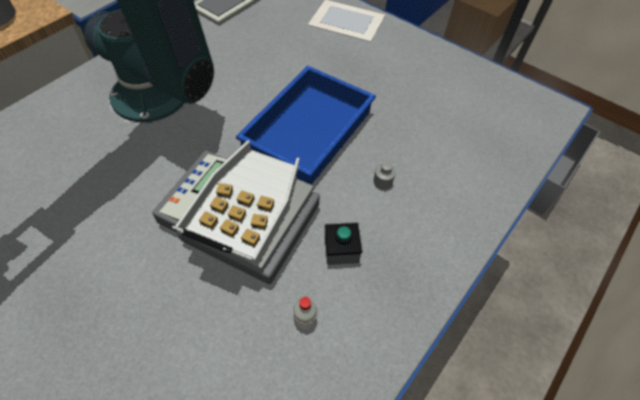

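Top view: tray corners are at about (152,246), (280,236), (286,321) and (156,333). The grip is at (400,238), the lip at about (285,268), the console below the scale at (355,312), and the nine parts are at the back of the pan. The scene view agrees. Next I'll zoom in on the scale to get its yaw.

```bash
cat > b.py <<'E'
from h import *
t=cams.read_camera("top")
c=t["color"][185:345,265:425,::-1]; cv2.imwrite("pics/c1.png",cv2.resize(c,(600,600),interpolation=cv2.INTER_CUBIC))
# tray via blue mask
hsv=cv2.cvtColor(t["color"],cv2.COLOR_RGB2HSV); m=cv2.inRange(hsv,(105,150,60),(125,255,255)); m[:200]=0;m[:,:130]=0;m[:,300:]=0
m=max(cv2.findContours(m,0,2)[0],key=cv2.contourArea)
box=cv2.boxPoints(cv2.minAreaRect(m)); P=np.array([onz(t,(p[0]/640,p[1]/400),.06) for p in box])
print(box.round(1),P.round(3),P.mean(0),np.diff(P,axis=0).round(3))
ps=cams.tip_of(t,"platform"); print([(p,onz(t,p["xy"],.075).round(3)) for p in ps[:2]])
for n,z in [("pan",.075),("pan_grip",.136),("pan_lip",.075),("tray",0)]:
    p=cams.tip_of(t,n)[:1]; print(n,[(q["p"],onz(t,q["xy"],z).round(3)) for q in p])
E
python3 b.py
```

```text
[[146.4 245.8]
 [278.7 234.3]
 [286.3 322.2]
 [154.1 333.7]] [[0.502 0.354 0.06 ]
 [0.539 0.034 0.06 ]
 [0.331 0.007 0.06 ]
 [0.295 0.318 0.06 ]] [0.4166841  0.17826674 0.06      ] [[ 0.038 -0.32   0.   ]
 [-0.209 -0.027  0.   ]
 [-0.035  0.311  0.   ]]
[]
pan [(0.95, array([ 0.495, -0.12 ,  0.075]))]
pan_grip [(0.9, array([ 0.527, -0.253,  0.136]))]
pan_lip [(0.88, array([0.446, 0.011, 0.075]))]
tray [(0.65, array([ 0.478, -0.212,  0.   ]))]
```

View pics/c1.png

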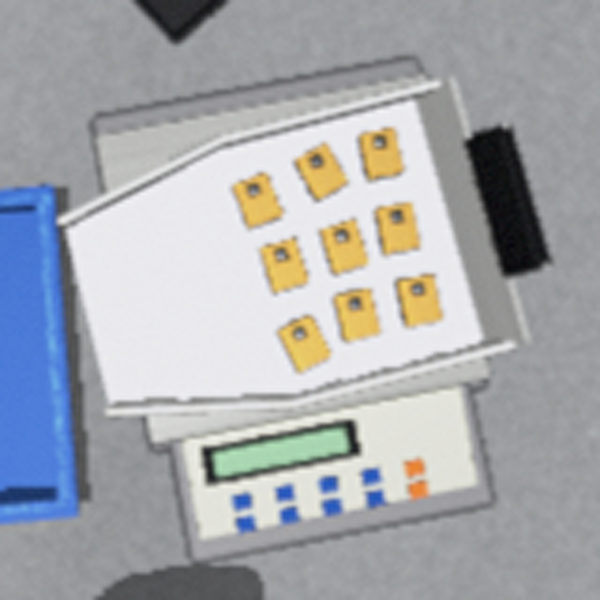

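Crop: platform corners are near (95,135), (150,443) and (488,382) and the console front edge runs (195,558)-(492,500). The pan lip runs (68,225)-(108,410) and the grip is centred near (508,200).

```bash
cat > c.py <<'E'
from h import *
t=cams.read_camera("top")
f=lambda p,z: onz(t,((265+p[0]/3.75)/640,(185+p[1]/3.75)/400),z)
A,B,C=[f(p,.075) for p in[(95,135),(150,443),(488,382)]]
print("plat",A,B,C,"ctr",(A+C)/2,"len",np.linalg.norm(A-B),np.linalg.norm(C-B))
ya=lambda v:np.degrees(np.arctan2(-v[0],v[1]))
print("yaw scale",ya(B-C),ya(f((195,558),0.0)-f((492,500),0.0)))
L1,L2=f((68,225),.078),f((108,410),.078); G=f((508,200),.136)
print("lip",(L1+L2)/2,np.linalg.norm(L1-L2),"grip",G,"yaw pan",ya((L1+L2)/2-G))
e,d=(L1-L2),0; print("yaw from lip",np.degrees(np.arctan2(e[1],e[0])))
q=[f(p,.078) for p in[(415,100),(483,340)]]; e=q[0]-q[1];print("back",q,np.linalg.norm(e),np.degrees(np.arctan2(e[1],e[0])))
E
python3 c.py
```

```text
plat [0.5710218 0.0062816 0.075    ] [ 0.37679376 -0.03616236  0.075     ] [ 0.42089361 -0.24899849  0.075     ] ctr [ 0.49595771 -0.12135844  0.075     ] len 0.198811527202738 0.2173568794421996
yaw scale 11.706095677675703 12.359310997005677
lip [0.4542861  0.00596432 0.078     ] 0.1194397633852365 grip [ 0.53084719 -0.25088618  0.136     ] yaw pan 16.598079667916007
yaw from lip 14.607194613379272
back [array([ 0.59987032, -0.20034654,  0.078     ]), array([ 0.44709045, -0.24522492,  0.078     ])] 0.15923491207947152 16.369907772159475
```

```bash
python3 -m handwheel '[[[4,2.6,1],[0,0,0.06],0],[[5,3,1],[0,0,0],0],[[5,3,1],[0.105,0.03,0],0],[[5,3,1],[0.105,0.03,0],0],[[5,3,0],[0.105,0.03,0],0],[[5,3,0],[0.105,0.03,0],0],[[5,3,0],[0,0,0],0],[[4,2.5,0],[0,0,0],0]]'
cat > st.py <<'E'
from h import *
import sys
s=monitor.sense();M=R.from_quat(s["ee_rot"]).as_matrix()
print("t",s["time"],"tcp",s["tool_pos"].round(4),"x",M[:,0].round(3),"y",M[:,1].round(3),"z",M[:,2].round(3),"F",s["force"].round(1),s["gripper_width"].round(3),s["gripper_force"])
E
python3 st.py
```

```text
time: 2.35
tool_pos: [0.5029, -0.3045, 0.2444]
ee_rot: [0.966, 0.137, -0.03, -0.215]
force: [-0.1, -0.4, 0.5]
gripper_width: 1.004
gripper_force: 0.0Traceback (most recent call last):
  File "st.py", line 4, in <module>
    print("t",s["time"],"tcp",s["tool_pos"].round(4),"x",M[:,0].round(3),"y",M[:,1].round(3),"z",M[:,2].round(3),"F",s["force"].round(1),s["gripper_width"].round(3),s["gripper_force"])
                                                                                                                                         ^^^^^^^^^^^^^^^^^^^^^^^^
AttributeError: 'float' object has no attribute 'round'
```

```bash
sed -i 's/s\["gripper_width"\].round(3)/s["gripper_width"]/' st.py
python3 -m handwheel '[[[3.7,2.9,-2.5],[0,0,0],0],[[0,0,-2.8],[0,0,0],0],[[0,0,0],[0,0,0],0]]'; python3 st.py
python3 - <<'E'
from h import *
w=cams.read_camera("wrist");t=cams.read_camera("top");save(w,"w1.png")
print(w["K"],w["eye"])
K=np.array(w["K"])
for n in["pan_grip","pan_lip"]:
  a=cams.tip_of(w,n);b=cams.tip_of(t,n)
  print(n,a[:1],b[:1],onz(t,b[0]["xy"],.136) if b else 0)
  if a:
    o=np.array(w["orientation"]); M=R.from_quat(o).as_matrix() if o.size==4 else o
    p=np.array(a[0]["xy"])*[640,400]-[K[0,2],K[1,2]];rr=np.hypot(*p);th=rr/K[0,0]
    d=M@np.array([*(p/rr*np.sin(th)),np.cos(th)]);e=np.array(w["eye"])
    print("at z", e+d*((.136 if n=="pan_grip" else .075)-e[2])/d[2])
E
```

```text
time: 2.72
tool_pos: [0.5373, -0.2753, 0.1895]
ee_rot: [0.966, 0.137, -0.032, -0.217]
force: [0.2, 0.2, 0.1]
gripper_width: 1.0
gripper_force: 0.0
t 2.725 tcp [ 0.5373 -0.2753  0.1895] x [ 0.96   0.279 -0.003] y [ 0.251 -0.868 -0.428] z [-0.121  0.41  -0.904] F [0.2 0.2 0.1] 1.0001194630000747 0.0
[[309.70691629   0.         312.98120041]
 [  0.         309.70691629 199.26900534]
 [  0.           0.           1.        ]] [ 0.62740254 -0.329188    0.35211399]
pan_grip [{'xy': [0.49, 0.5292], 'p': 0.93}] [{'xy': [0.6241, 0.5902], 'p': 0.77}] [ 0.53594981 -0.24848229  0.136     ]
at z [ 0.53121813 -0.25099768  0.136     ]
pan_lip [] [{'xy': [0.4483, 0.6763], 'p': 0.57}] [0.45017584 0.00575571 0.136     ]
```

View pics/w1.png

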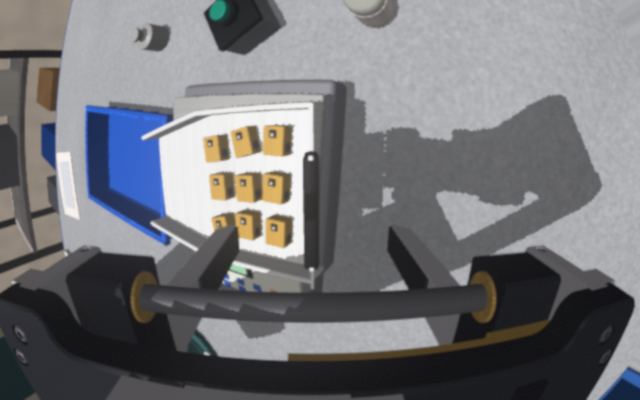

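The wrist view shows the strip (311,160-265) between the fingers (222,250) and (405,250), so I'll advance and grip.

```bash
python3 -m handwheel '[[[-0.2,1.1,-2.4],[0,0,0],0],[[-0.2,1.1,-2.4],[0,0,0],0],[[-0.3,1.0,-2.2],[0,0,0],0],[[0,0,0],[0,0,0],1],[[0,0,0],[0,0,0],1],[[0,0,0],[0,0,0],1],[[0,0,0],[0,0,0],1],[[0,0,0],[0,0,0],1]]'; python3 st.py
```

```text
time: 4.03
tool_pos: [0.5312, -0.2448, 0.1229]
ee_rot: [0.967, 0.137, -0.029, -0.214]
force: [0.4, -0.1, 0.4]
gripper_width: 0.507
gripper_force: 0.0
t 4.025 tcp [ 0.5312 -0.2448  0.1229] x [0.961 0.278 0.002] y [ 0.252 -0.871 -0.422] z [-0.116  0.406 -0.906] F [ 0.4 -0.1  0.4] 0.5066367712246691 0.0
```

```bash
python3 -m handwheel '[[[0,0,0],[0,0,0],1],[[0,0,0],[0,0,0],1],[[0,0,0],[0,0,0],1],[[0,0,0],[0,0,0],1],[[0,0,0],[0,0,0],1],[[0,0,0],[0,0,0],1],[[0,0,0.5],[0,0,0],1],[[0,0,0.5],[0,0,0],1]]'; python3 st.py
```

```text
time: 5.03
tool_pos: [0.531, -0.2456, 0.1311]
ee_rot: [0.967, 0.136, -0.03, -0.214]
force: [-0.5, 1.0, -6.0]
gripper_width: 0.125
gripper_force: 30.0
t 5.025 tcp [ 0.531  -0.2456  0.1311] x [0.961 0.277 0.   ] y [ 0.251 -0.872 -0.421] z [-0.116  0.405 -0.907] F [-0.5  1.  -6. ] 0.12520306137872086 30.01168817281723
```

```bash
python3 -m handwheel '[[[0,0,1.5],[0,0,-0.03],1],[[0,0,2],[0,0,-0.05],1],[[-1,1,2],[0,0,-0.05],1],[[-1.5,1.5,1],[-0.06,-0.008,-0.03],1],[[-1.5,1.5,1],[-0.08,-0.01,0],1],[[-1.5,1.5,0.8],[-0.08,-0.01,0],1],[[-1.5,1.5,0],[-0.08,-0.01,0],1],[[-0.2,0.8,0],[-0.08,-0.01,0],1]]'; python3 st.py
```

```text
time: 6.02
tool_pos: [0.4577, -0.1658, 0.2169]
ee_rot: [0.998, 0.06, -0.0, -0.026]
force: [-0.8, 0.1, -5.3]
gripper_width: 0.128
gripper_force: 30.0
t 6.025 tcp [ 0.4577 -0.1658  0.2169] x [0.993 0.12  0.003] y [ 0.12  -0.991 -0.051] z [-0.003  0.051 -0.999] F [-0.8  0.1 -5.3] 0.12822676504341354 30.00250071287155
```

```bash
cat > v.py <<'E'
from h import *
import sys
s=cams.read_camera("scene");t=cams.read_camera("top")
n=sys.argv[1]
a=cv2.resize(s["color"][50:290,130:450,::-1],(400,300));b=cv2.resize(t["color"][195:345,140:420,::-1],(560,300))
cv2.imwrite("pics/"+n,np.vstack([cv2.copyMakeBorder(a,0,0,0,160,0),b]))
for k in["pan_lip","tray"]:
    x=cams.tip_of(s,k)[:1];y=cams.tip_of(t,k)[:1];print(k,x,y, tri([(s,x[0]["xy"]),(t,y[0]["xy"])]).round(3) if x and y else "")
st=monitor.sense();M=R.from_quat(st["ee_rot"])
# pan axes from tool: pan frame tool: x=(1,0,0), y=-(0,.906,.423), z=(0,.423,-.906)
B=np.array([[1,0,0],[0,-.906,.423],[0,-.423,-.906]])
P=M.as_matrix()@B.T; o=st["tool_pos"]-P@np.array([0,-.131,.048]); l=o+P@np.array([0,.13,0])
T=np.array([.417,.178,0]);X=np.array([.993,.122,0]);Y=np.array([-.122,.993,0])
print("pan tilt",np.degrees(np.arcsin(-P[2,1])),"yaw",np.degrees(np.arctan2(-P[0,1],P[1,1])),"roll",np.degrees(P[2,0]),"lip tray",((l-T)@X).round(4),((l-T)@Y).round(4),l[2].round(4))
E
python3 v.py v1.png
```

```text
pan_lip [{'xy': [0.4355, 0.3483], 'p': 0.92}] [{'xy': [0.4138, 0.7057], 'p': 0.96}] [0.423 0.062 0.071]
tray [{'xy': [0.4839, 0.3275], 'p': 0.93}] [{'xy': [0.3459, 0.7117], 'p': 0.94}] [ 0.416  0.182 -0.004]
pan tilt 21.893156483914872 yaw 6.878771182427603 roll 0.08682303369173494 lip tray 0.0001 -0.1236 0.0735
```

View pics/v1.png

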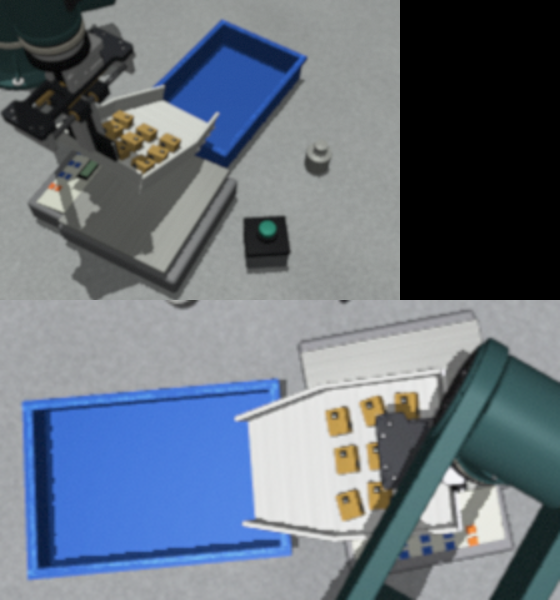

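The picture shows the mouth (bottom view, columns about 250) inside the tray past its near rim (about 285), with parts at rest. I'll lower onto the rim.

```bash
python3 -m handwheel '[[[0,0,-0.8],[0,0,0],1],[[0,0,-0.7],[0,0,0],1],[[0,0,-0.2],[0,0,0],1],[[0,0,0],[0,0,0],1]]';python3 -m handwheel '[[[0,0,-0.2],[0,0,0],1],[[0,0,0],[0,0,0],1]]'
```

```text
time: 6.82
tool_pos: [0.4588, -0.1665, 0.198]
ee_rot: [0.998, 0.061, -0.001, -0.027]
force: [0.1, 0.3, -6.2]
gripper_width: 0.129
gripper_force: 30.0
time: 7.08
tool_pos: [0.459, -0.1665, 0.1965]
ee_rot: [0.998, 0.061, -0.001, -0.027]
force: [-0.3, 0.5, -6.5]
gripper_width: 0.13
gripper_force: 30.0
```

```bash
for i in 1 2 3; do python3 -m handwheel '[[[0,0,-0.15],[0,0,0],1],[[0,0,0],[0,0,0],1]]' | egrep 'pos|force: \['; done
```

```text
tool_pos: [0.4589, -0.1665, 0.195]
force: [0.3, 0.4, -6.1]
tool_pos: [0.459, -0.1663, 0.1936]
force: [0.1, 0.9, -3.9]
tool_pos: [0.4591, -0.1663, 0.1926]
force: [0.8, 0.4, -2.5]
```

Contact is about 3 N. I'll hold briefly, then tilt about the rim.

```bash
python3 -m handwheel '[[[0,0,0],[0,0,0],1],[[0,0,0],[0,0,0],1],[[-0.06,0.49,0.69],[-0.035,-0.004,0],1],[[-0.06,0.49,0.69],[-0.035,-0.004,0],1],[[0,0,0],[0,0,0],1]]' | egrep 'pos|force: \[';python3 -m handwheel '[[[-0.06,0.54,0.65],[-0.035,-0.004,0],1],[[-0.06,0.54,0.65],[-0.035,-0.004,0],1],[[0,0,0],[0,0,0],1]]' | egrep 'pos|force: \['
```

```text
tool_pos: [0.458, -0.1558, 0.2067]
force: [0.1, -0.4, -2.7]
tool_pos: [0.4567, -0.145, 0.2194]
force: [0.2, -0.4, -1.6]
```

```bash
python3 -m handwheel '[[[-0.07,0.58,0.64],[-0.035,-0.004,0],1],[[0,0,0],[0,0,0],1],[[-0.07,0.58,0.64],[-0.035,-0.004,0],1],[[0,0,0],[0,0,0],1],[[0,0,0],[0,0,0],1]]' | egrep 'pos|force: \['; python3 v.py v2.png
```

```text
tool_pos: [0.4552, -0.134, 0.2316]
force: [-0.1, 2.0, -1.9]
pan_lip [{'xy': [0.4319, 0.376], 'p': 0.63}] [{'xy': [0.4173, 0.6965], 'p': 0.92}] [0.428 0.055 0.043]
tray [{'xy': [0.4795, 0.3255], 'p': 0.91}] [{'xy': [0.3458, 0.7113], 'p': 0.86}] [0.414 0.178 0.002]
pan tilt 34.03078423945228 yaw 6.98649457436544 roll 0.008235931637899013 lip tray -0.0002 -0.1253 0.0457
```

View pics/v2.png

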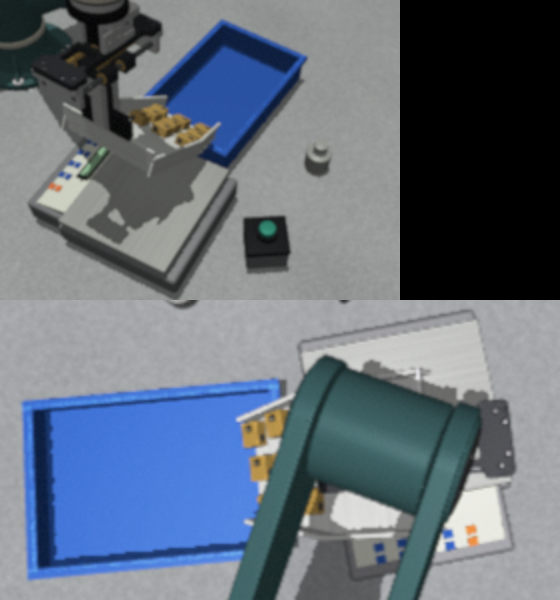

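Parts have slid down to the mouth (250,430-500 in the lower view). I'll wait, then continue tilting.

```bash
python3 -m handwheel '[[[0,0,0],[0,0,0],1],[[0,0,0],[0,0,0],1],[[-0.07,0.62,0.59],[-0.035,-0.004,0],1],[[0,0,0],[0,0,0],1],[[-0.07,0.62,0.6],[-0.035,-0.004,0],1],[[0,0,0],[0,0,0],1],[[0,0,0],[0,0,0],1]]' | egrep 'pos|force: \['; python3 -m handwheel '[[[-0.08,0.65,0.55],[-0.035,-0.004,0],1],[[0,0,0],[0,0,0],1],[[-0.08,0.65,0.55],[-0.035,-0.004,0],1],[[0,0,0],[0,0,0],1],[[0,0,0],[0,0,0],1],[[0,0,0],[0,0,0],1]]' | egrep 'pos|force: \['; python3 v.py v3.png
```

```text
tool_pos: [0.454, -0.1224, 0.2436]
force: [-0.0, 1.8, -0.7]
tool_pos: [0.4522, -0.1092, 0.2542]
force: [-0.1, 1.8, -0.9]
pan_lip [{'xy': [0.4347, 0.3798], 'p': 0.84}] [] 
tray [{'xy': [0.4861, 0.3245], 'p': 0.72}] [{'xy': [0.3498, 0.7097], 'p': 0.72}] [0.42  0.176 0.008]
pan tilt 42.11721116635737 yaw 7.051716531221062 roll -0.06163800024647261 lip tray -0.0003 -0.1279 0.0437
```

View pics/v3.png

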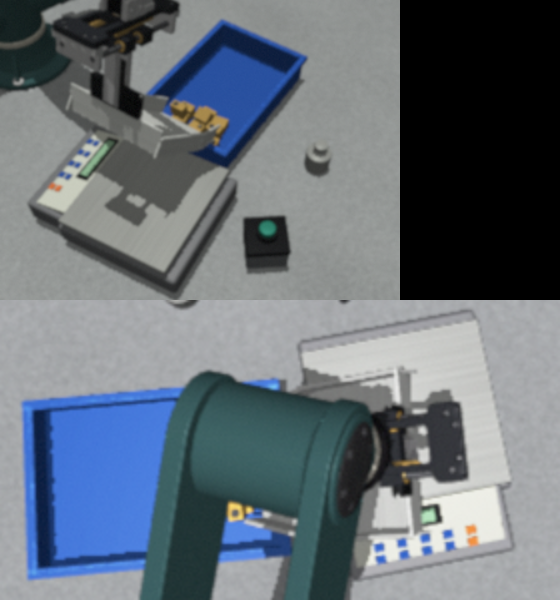

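Parts lie at the near end of the tray (scene view about (195,120)), with some possibly still against the lip. I'll tilt a little more, lift over the tray and check the pan is empty.

```bash
python3 -m handwheel '[[[-0.08,0.68,0.6],[-0.05,-0.006,0],1],[[-0.08,0.68,0.8],[-0.05,-0.006,0],1],[[-0.1,0.8,1],[0,0,0],1],[[-0.1,0.8,1],[0,0,0],1],[[0,0,0.5],[0,0,0],1],[[0,0,0],[0,0,0],1],[[0,0,0],[0,0,0],1]]' | egrep 'pos|force: \['
cat > w.py <<'E'
from h import *
import sys
w=cams.read_camera("wrist");s=cams.read_camera("scene")
a=cv2.resize(s["color"][60:200,220:400,::-1],(540,420))
b=cv2.resize(w["color"][:,:,::-1],(256,160))
cv2.imwrite("pics/"+sys.argv[1],np.vstack([a,cv2.copyMakeBorder(b,0,0,0,284,0)]))
E
python3 w.py w2.png
```

```text
tool_pos: [0.4484, -0.0798, 0.2931]
force: [-1.1, -0.1, -4.0]
```

View pics/w2.png

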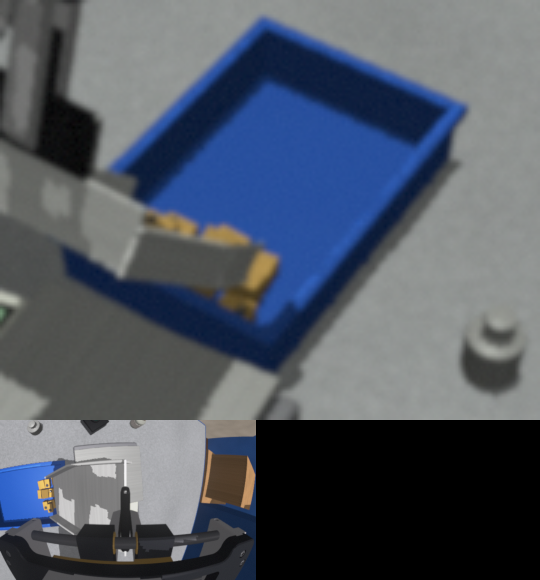

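The wrist view shows the pan floor empty, with the gold parts in the tray beyond the mouth. I'll level the pan and carry it back.

```bash
python3 -m handwheel '[[[0.5,-1.5,1],[0.166,0.02,0],1],[[1.2,-2.5,0],[0.166,0.02,0],1],[[1.2,-2.7,-1],[0.166,0.02,0],1],[[1.2,-2.7,-2],[0.166,0.02,0],1],[[1.2,-2.7,-2.5],[0.172,0.02,0],1],[[1.2,-2.7,-2.5],[0,0,0.087],1],[[1,-2.1,-2.3],[0,0,0],1],[[0,0,0],[0,0,0],1]]' | egrep 'pos|force: \['; python3 v.py v4.png
python3 - <<'E'
from h import *
t=cams.read_camera("top");hsv=cv2.cvtColor(t["color"],cv2.COLOR_RGB2HSV)
m=cv2.inRange(hsv,(12,90,90),(30,255,255));m[:220]=0
n,l,st,c=cv2.connectedComponentsWithStats(m)
for i in range(1,n):
    if st[i,4]>8: print(st[i],onz(t,(c[i]/[640,400]),.03).round(3))
E
```

```text
tool_pos: [0.5229, -0.25, 0.1965]
force: [-0.6, 0.2, -3.4]
pan_lip [{'xy': [0.427, 0.3492], 'p': 0.93}] [{'xy': [0.4453, 0.6595], 'p': 0.66}] [0.464 0.009 0.145]
tray [{'xy': [0.4817, 0.3347], 'p': 0.69}] [{'xy': [0.3491, 0.7103], 'p': 0.63}] [ 0.416  0.177 -0.01 ]
pan tilt -0.16613094803515605 yaw 12.045462056042888 roll 0.20907942247665265 lip tray 0.0314 -0.1757 0.1553
[592 220  48  94 697] [ 0.469 -0.842  0.03 ]
[261 255  11  13 106] [0.474 0.066 0.03 ]
[240 260  25  27 487] [0.441 0.102 0.03 ]
[247 290  19  15 215] [0.387 0.085 0.03 ]
[375 313   4   4   9] [ 0.353 -0.212  0.03 ]
```

```bash
python3 -m handwheel '[[[0,0,-2.5],[0,0,0],1],[[0,0,-2.5],[0,0,0],1],[[0,0,-1.2],[0,0,0],1],[[0,0,-0.5],[0,0,0],1],[[0,0,0],[0,0,0],1]]' | egrep 'pos|force: \['; for i in 1 2; do python3 -m handwheel '[[[0,0,-0.2],[0,0,0],1],[[0,0,0],[0,0,0],1]]' | egrep 'pos|force: \['; done
```

```text
tool_pos: [0.5238, -0.2484, 0.1341]
force: [-0.2, 0.2, -2.7]
tool_pos: [0.5238, -0.2486, 0.132]
force: [0.2, -0.1, -3.9]
tool_pos: [0.5235, -0.2483, 0.1294]
force: [0.0, 0.6, -3.7]
```

```bash
python3 -m handwheel '[[[0,0,-0.3],[0,0,0],1],[[0,0,0],[0,0,0],1]]' | egrep 'pos|force: \['; for i in 1 2 3; do python3 -m handwheel '[[[0,0,-0.15],[0,0,0],1],[[0,0,0],[0,0,0],1]]' | egrep 'pos|force: \['; done
```

```text
tool_pos: [0.5234, -0.2482, 0.1261]
force: [0.6, 0.0, -4.0]
tool_pos: [0.5235, -0.2483, 0.1248]
force: [-0.2, 0.4, -3.3]
tool_pos: [0.5236, -0.2483, 0.1234]
force: [-0.7, -1.5, -3.6]
tool_pos: [0.5236, -0.2484, 0.1232]
force: [-1.5, 0.2, 2.0]
```

```bash
python3 -m handwheel '[[[0,0,0],[0,0,0],0.5],[[0,0,0],[0,0,0],0.5],[[0,0,0],[0,0,0],0.5],[[0,0,0],[0,0,0],0.5],[[0,0,0],[0,0,0],0.5],[[0.3,-1.5,3.2],[0,0,0],0.5],[[0.4,-1.9,4.2],[0,0,0],0.5],[[0.4,-1.9,4.2],[0,0,0],0.8]]'
cat > d.py <<'E'
from h import *
import sys
s=cams.read_camera("scene");t=cams.read_camera("top")
hsv=cv2.cvtColor(t["color"],cv2.COLOR_RGB2HSV)
m=cv2.inRange(hsv,(12,90,60),(30,255,255));m[:220]=0;m[:,400:]=0
n,l,st,c=cv2.connectedComponentsWithStats(m)
T=np.array([.417,.178,0]);X=np.array([.993,.122,0]);Y=np.array([-.122,.993,0])
for i in range(1,n):
    if st[i,4]>8: p=onz(t,(c[i]/[640,400]),.02);print(st[i],p.round(3),"tray",((p-T)@X).round(3),((p-T)@Y).round(3))
for cam in (s,t):
  print(len(cams.find_in(cam,"part1")),[((onz(cam,q["xy"],.015)-T)@X*1000).round().astype(int).tolist().__repr__()+","+str(int((onz(cam,q["xy"],.015)-T)@Y*1000))+":"+str(round(q["p"],1)) for q in cams.find_in(cam,"part1")])
for k in["pan_lip","pan_grip","pan","tray"]:
    x=cams.tip_of(s,k)[:1];y=cams.tip_of(t,k)[:1];print(k,tri([(s,x[0]["xy"]),(t,y[0]["xy"])]).round(3) if x and y else (x,y))
if len(sys.argv)>1:
  a=cv2.resize(s["color"][60:200,220:400,::-1],(400,311));b=cv2.resize(t["color"][220:350,140:420,::-1],(603,280))
  cv2.imwrite("pics/"+sys.argv[1],np.vstack([cv2.copyMakeBorder(a,0,0,0,203,0),b]))
print(monitor.sense()["time"])
E
python3 d.py d1.png
```

```text
time: 17.12
tool_pos: [0.5345, -0.3016, 0.2391]
ee_rot: [0.97, 0.102, -0.022, -0.219]
force: [0.2, -0.3, 0.1]
gripper_width: 0.428
gripper_force: 0.0
[261 255  11  13 105] [0.475 0.067 0.02 ] tray 0.044 -0.117
[240 260  25  27 488] [0.441 0.103 0.02 ] tray 0.015 -0.078
[247 290  19  15 215] [0.387 0.087 0.02 ] tray -0.041 -0.087
3 ['-71,-66:0.7', '-43,-91:0.6', '-32,-74:0.5']
7 ['33,-69:0.7', '49,-111:0.6', '0,-95:0.6', '-44,-88:0.6', '-4,-62:0.6', '-37,-63:0.4', '-42,-99:0.4']
pan_lip [0.463 0.011 0.077]
pan_grip [ 0.522 -0.257  0.136]
pan ([], [{'xy': [0.5317, 0.6255], 'p': 0.78}])
tray [0.419 0.173 0.011]
17.825
```

View pics/d1.png

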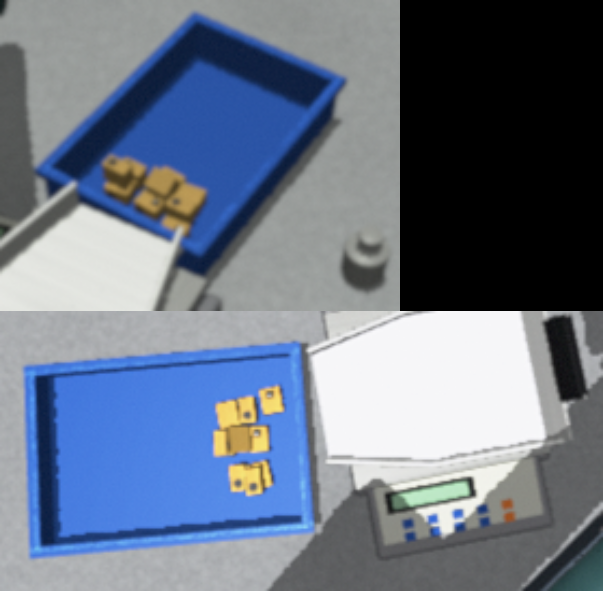

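The picture shows all 9 parts at the near end in three small heaps, at bottom-view positions (228-271,405), (222-260,440) and (238-265,480). The centre heap and the x<0 heap are stacked, and the pan sits square. I'll turn the gripper across the tray and close it for sweeping.

```bash
python3 -m handwheel '[[[0,2,0.5],[-0.142,-0.03,0],1],[[-0.9,4.5,0],[-0.142,-0.03,0],1],[[-0.9,4.5,0],[-0.143,-0.03,0],1],[[-0.9,4.5,0],[0,0,0.185],1],[[-0.9,4.5,0],[0,0,0.185],1],[[-0.9,4.5,0],[0,0,0.185],1],[[-0.9,4.5,0],[0,0,0.185],1],[[-0.9,4.5,0],[0,0,0.185],1]]' |grep pos; python3 -m handwheel '[[[-0.4,1.5,-2],[0,0,0.185],1],[[0,0,-2],[0,0,0.185],1],[[0,0,0],[0,0,0.185],1],[[0,0,0],[0,0,0],1]]' |grep pos
cat >> st.py <<'E'
T=np.array([.417,.178,0]);p=s["tool_pos"]-T
print("tray",(p@[.993,.122,0]*1000).round(1),(p@[-.122,.993,0]*1000).round(1),"q",s["q"].round(2))
E
python3 st.py
```

```text
tool_pos: [0.471, 0.0352, 0.2433]
tool_pos: [0.4673, 0.0488, 0.203]
t 19.325 tcp [0.4673 0.0488 0.203 ] x [-0.117  0.993  0.001] y [ 0.993  0.117 -0.006] z [-0.006  0.    -1.   ] F [-0.3 -0.2 -0.7] 0.006978827936179266 0.0
tray 34.2 -134.4 q [-0.02 -0.09  1.55  0.    1.69 -0.13]
```

```bash
python3 -m handwheel '[[[-0.7,0.5,-5],[0,0,0],1],[[0,0,-5],[0,0,0],1],[[0,0,-4.6],[0,0,0],1],[[0,0,-2],[0,0,0],1],[[0,0,-1],[0,0,0],1],[[0,0,0],[0,0,0],1]]' |egrep 'pos|force: \['; python3 st.py|tail -1;  python3 -m handwheel '[[[-0.15,1.2,0],[0,0,0],1],[[-0.15,1.2,0],[0,0,0],1],[[-0.15,1.2,0],[0,0,0],1],[[-0.15,1.2,0],[0,0,0],1],[[-0.18,1.5,0],[0,0,0],1],[[-0.18,1.5,0],[0,0,0],1],[[-0.18,1.5,0],[0,0,0],1],[[-0.18,1.5,0],[0,0,0],1]]' |egrep 'pos|force: \['
```

```text
tool_pos: [0.4608, 0.0536, 0.0272]
force: [0.6, -0.1, 0.4]
tray 28.3 -128.9 q [-0.01  0.01  1.82  0.    1.32 -0.12]
tool_pos: [0.4517, 0.1625, 0.032]
force: [1.8, 0.4, 3.2]
```

```bash
python3 -m handwheel '[[[0,0,5],[0,0,0],1],[[-0.5,-3.7,1],[0,0,0],1],[[-0.5,-3.7,0],[0,0,0],1],[[-0.5,-3.5,0],[0,0,0],1],[[0,0,-3],[0,0,0],1],[[0,0,-2],[0,0,0],1],[[0,0,-1],[0,0,0],1],[[0,0,0],[0,0,0],1]]' |egrep 'pos|force: \['; python3 st.py|tail -1;  python3 -m handwheel '[[[-0.15,1.2,0],[0,0,0],1],[[-0.15,1.2,0],[0,0,0],1],[[-0.15,1.2,0],[0,0,0],1],[[-0.15,1.2,0],[0,0,0],1],[[-0.18,1.5,0],[0,0,0],1],[[-0.18,1.5,0],[0,0,0],1],[[-0.18,1.5,0],[0,0,0],1],[[-0.18,1.5,0],[0,0,0],1]]' |egrep 'pos|force: \['
```

```text
tool_pos: [0.4321, 0.0532, 0.0268]
force: [-0.2, -0.2, 1.2]
tray -0.2 -125.8 q [-0.01 -0.05  1.88  0.    1.32 -0.13]
tool_pos: [0.419, 0.1617, 0.0269]
force: [-0.1, -0.2, -0.1]
```

Now lane C (tray x about -42).

```bash
python3 -m handwheel '[[[0,0,5],[0,0,0],1],[[-1,-3.7,1],[0,0,0],1],[[-1,-3.7,0],[0,0,0],1],[[-0.8,-3.9,0],[0,0,0],1],[[0,0,-3],[0,0,0],1],[[0,0,-2],[0,0,0],1],[[0,0,-1],[0,0,0],1],[[0,0,0],[0,0,0],1]]' |egrep 'pos|force: \['; python3 st.py|tail -1;  python3 -m handwheel '[[[-0.15,1.2,0],[0,0,0],1],[[-0.15,1.2,0],[0,0,0],1],[[-0.15,1.2,0],[0,0,0],1],[[-0.15,1.2,0],[0,0,0],1],[[-0.18,1.5,0],[0,0,0],1],[[-0.18,1.5,0],[0,0,0],1],[[-0.18,1.5,0],[0,0,0],1],[[-0.18,1.5,0],[0,0,0],1]]' |egrep 'pos|force: \['
python3 -m handwheel '[[[0,0,5],[0,0,0],1],[[0.8,-5,4],[0,0,0],1],[[0.8,-5.5,2],[0,0,0],1],[[0.8,-5.5,0],[0,0,0],1],[[0.8,-5.5,0],[0,0,0],1],[[0,0,0],[0,0,0],1]]' |grep pos; python3 d.py d2.png
```

```text
tool_pos: [0.3908, 0.048, 0.0265]
force: [0.7, -0.7, -0.2]
tray -41.9 -125.9 q [-0.02 -0.15  1.97  0.    1.33 -0.14]
tool_pos: [0.3777, 0.1567, 0.027]
force: [-0.1, 0.6, 0.9]
tool_pos: [0.4101, -0.0603, 0.1358]
[261 255  11  13 106] [0.475 0.067 0.02 ] tray 0.044 -0.117
[214 258  22  15 225] [0.463 0.169 0.02 ] tray 0.045 -0.014
[255 273  10  12 106] [0.43 0.08 0.02] tray 0.001 -0.099
[205 277  18  14 199] [0.415 0.194 0.02 ] tray 0.0 0.017
[255 290  12  13 104] [0.389 0.076 0.02 ] tray -0.04 -0.098
[211 295  16  14 173] [0.374 0.179 0.02 ] tray -0.043 0.006
[373 308   5   4  19] [ 0.364 -0.209  0.02 ] tray -0.099 -0.377
[374 314   5   4  14] [ 0.351 -0.211  0.02 ] tray -0.113 -0.379
7 ['-39,-89:0.6', '50,-27:0.6', '-45,20:0.6', '47,-110:0.6', '3,36:0.6', '-58,0:0.4', '-2,-92:0.4']
7 ['37,-25:0.7', '-4,25:0.6', '47,4:0.6', '-1,-90:0.6', '50,-112:0.5', '-46,-87:0.5', '-37,19:0.4']
pan_lip [0.459 0.016 0.053]
pan_grip [ 0.526 -0.257  0.135]
pan [ 0.5   -0.114  0.086]
tray [ 0.415  0.186 -0.011]
26.525
```

View pics/d2.png

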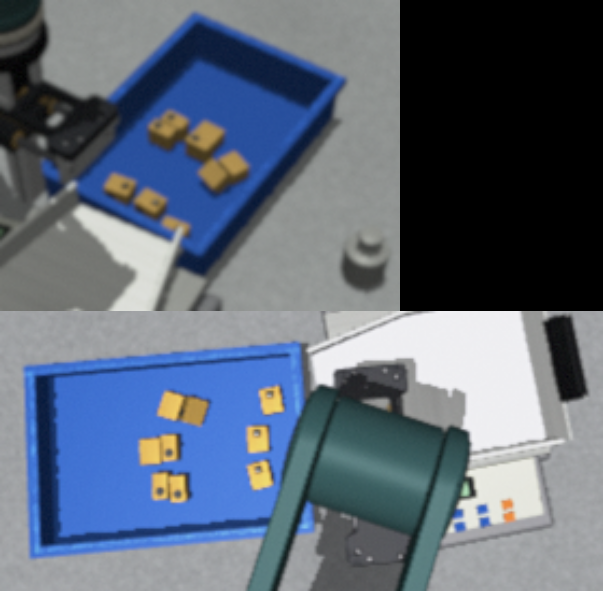

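All nine are visible: three singles at the near end and three pairs around y=0. The x>0 pair has a dark, tilted block at (195,411). I'll sweep again at just above one-block height so that anything raised is pushed forward and down.

```bash
python3 -m handwheel '[[[-0.9,6,-1],[0,0,0],1],[[-0.9,6,-2],[0,0,0],1],[[-1,6,-3],[0,0,0],1],[[0,0,-3.5],[0,0,0],1],[[0,0,-1.3],[0,0,0],1],[[0,0,0],[0,0,0],1]]' |egrep 'pos|force: \['; python3 st.py|tail -1;  python3 -m handwheel '[[[-0.18,1.5,0],[0,0,0],1],[[-0.18,1.5,0],[0,0,0],1],[[-0.18,1.5,0],[0,0,0],1],[[-0.18,1.5,0],[0,0,0],1],[[-0.18,1.5,0],[0,0,0],1],[[-0.18,1.5,0],[0,0,0],1],[[-0.18,1.5,0],[0,0,0],1],[[0,0,5],[0,0,0],1]]' |egrep 'pos|force: \['; python3 st.py|tail -1
```

```text
tool_pos: [0.3823, 0.1157, 0.0301]
force: [-0.2, 0.3, 0.8]
tray -42.0 -57.7 q [ 0.15 -0.14  1.95  0.    1.34  0.03]
tool_pos: [0.3666, 0.2211, 0.077]
force: [0.4, 0.7, -0.4]
tray -44.8 49.0 q [ 0.41 -0.11  1.83  0.    1.44  0.29]
```

```bash
python3 -m handwheel '[[[1.8,-3,0],[0,0,0],1],[[1.8,-3,0],[0,0,0],1],[[1.9,-3,0],[0,0,0],1],[[0,0,-4],[0,0,0],1],[[0,0,-1.3],[0,0,0],1],[[0,0,0],[0,0,0],1]]' |egrep 'pos|force: \['; python3 st.py|tail -1;  python3 -m handwheel '[[[-0.18,1.5,0],[0,0,0],1],[[-0.18,1.5,0],[0,0,0],1],[[-0.18,1.5,0],[0,0,0],1],[[-0.18,1.5,0],[0,0,0],1],[[-0.18,1.5,0],[0,0,0],1],[[-0.18,1.5,0],[0,0,0],1],[[-0.18,1.5,0],[0,0,0],1],[[0,0,5],[0,0,0],1]]' |egrep 'pos|force: \['; python3 st.py|tail -1
```

```text
tool_pos: [0.424, 0.1316, 0.0265]
force: [-0.4, 0.4, 0.1]
tray 1.3 -47.0 q [ 0.17 -0.03  1.86  0.    1.32  0.05]
tool_pos: [0.4083, 0.2362, 0.0731]
force: [-0.4, 0.2, 0.4]
tray -1.6 58.9 q [ 0.4  -0.01  1.74  0.    1.43  0.28]
```

```bash
python3 -m handwheel '[[[1.9,-3.7,0],[0,0,0],1],[[1.9,-3.7,0],[0,0,0],1],[[2,-3.7,0],[0,0,0],1],[[0,0,-4],[0,0,0],1],[[0,0,-1],[0,0,0],1],[[0,0,0],[0,0,0],1]]' |egrep 'pos|force: \['; python3 st.py|tail -1;  python3 -m handwheel '[[[-0.18,1.5,0],[0,0,0],1],[[-0.18,1.5,0],[0,0,0],1],[[-0.18,1.5,0],[0,0,0],1],[[-0.18,1.5,0],[0,0,0],1],[[-0.18,1.5,0],[0,0,0],1],[[-0.18,1.5,0],[0,0,0],1],[[-0.18,1.5,0],[0,0,0],1],[[0,0,5],[0,0,0],1]]' |egrep 'pos|force: \['; python3 st.py|tail -1
python3 -m handwheel '[[[-0.5,-5.5,3],[0,0,0],1],[[0.4,-6,2],[0,0,0],1],[[0.4,-6,0],[0,0,0],1],[[0.4,-6,0],[0,0,0],1],[[0.4,-6,0],[0,0,0],1],[[0,-3,0],[0,0,0],1]]' |grep pos; python3 d.py d3.png
```

```text
tool_pos: [0.4694, 0.1258, 0.0265]
force: [0.2, -0.6, 0.0]
tray 45.6 -58.2 q [0.14 0.06 1.76 0.   1.32 0.02]
tool_pos: [0.4542, 0.2303, 0.0735]
force: [1.4, -0.5, 0.2]
tray 43.3 47.3 q [0.36 0.07 1.65 0.   1.43 0.24]
tool_pos: [0.469, -0.0961, 0.1272]
[261 255  11  13 104] [0.475 0.067 0.02 ] tray 0.044 -0.117
[213 258  22  14 213] [0.463 0.172 0.02 ] tray 0.045 -0.011
[255 273  10  12 105] [0.43 0.08 0.02] tray 0.001 -0.099
[212 277   9  12  79] [0.42  0.187 0.02 ] tray 0.004 0.009
[199 279  11  13 112] [0.411 0.217 0.02 ] tray -0.001 0.039
[255 290  12  13 104] [0.389 0.076 0.02 ] tray -0.04 -0.098
[211 295  16  14 173] [0.374 0.179 0.02 ] tray -0.043 0.006
[373 308   5   4  18] [ 0.365 -0.208  0.02 ] tray -0.099 -0.377
[374 313   5   5  15] [ 0.351 -0.211  0.02 ] tray -0.113 -0.379
4 ['56,12:0.7', '-4,-88:0.6', '-53,1:0.5', '42,-120:0.4']
4 ['44,5:0.5', '-1,38:0.4', '35,-20:0.4', '-38,13:0.4']
pan_lip [ 0.56  -0.178  0.321]
pan_grip [ 0.525 -0.251  0.13 ]
pan ([{'xy': [0.3853, 0.5075], 'p': 0.58}], [])
tray [0.421 0.18  0.006]
33.225
```

```bash
python3 -m handwheel '[[[-0.1,5.5,0],[0,0,0],1],[[-0.1,5.5,0],[0,0,0],1],[[-0.1,5.5,-2],[0,0,0],1],[[-0.1,5.4,-3],[0,0,0],1],[[0,0,-4],[0,0,0],1],[[0,0,-2],[0,0,0],1],[[0,0,-0.6],[0,0,0],1],[[0,0,0],[0,0,0],1]]' |egrep 'pos|force: \['; python3 st.py|tail -1;  python3 -m handwheel '[[[-0.12,1,0],[0,0,0],1],[[-0.12,1,0],[0,0,0],1],[[-0.12,1,0],[0,0,0],1],[[-0.12,1,0],[0,0,0],1],[[-0.12,1,0],[0,0,0],1],[[-0.12,1,0],[0,0,0],1],[[-0.06,0.5,0],[0,0,0],1]]' |egrep 'pos|force: \['; python3 st.py|tail -1
```

```text
tool_pos: [0.4652, 0.1253, 0.0114]
force: [0.3, 0.2, 1.0]
tray 41.4 -58.2 q [0.14 0.07 1.79 0.   1.29 0.03]
tool_pos: [0.4569, 0.191, 0.011]
force: [0.7, -0.7, 0.2]
tray 41.2 8.1 q [0.28 0.1  1.76 0.   1.29 0.16]
```

```bash
python3 -m handwheel '[[[0.06,-0.5,3],[0,0,0],1],[[-2,-1.5,3],[0,0,0],1],[[-3,-2.1,0],[0,0,0],1],[[-2.7,-2.1,0],[0,0,0],1],[[0,0,-3],[0,0,0],1],[[0,0,-2],[0,0,0],1],[[0,0,-1],[0,0,0],1],[[0,0,0],[0,0,0],1]]' |egrep 'pos|force: \['; python3 st.py|tail -1;  python3 -m handwheel '[[[-0.12,1,0],[0,0,0],1],[[-0.12,1,0],[0,0,0],1],[[-0.12,1,0],[0,0,0],1],[[-0.12,1,0],[0,0,0],1],[[-0.12,1,0],[0,0,0],1],[[-0.12,1,0],[0,0,0],1]]' |egrep 'pos|force: \['; python3 st.py|tail -1
python3 -m handwheel '[[[0.06,-0.5,3],[0,0,0],1],[[1.2,-4,5],[0,0,0],1],[[1.2,-5.5,3],[0,0,0],1],[[1.2,-5.5,0],[0,0,0],1],[[1.2,-5.5,0],[0,0,0],1],[[1.2,-5,0],[0,0,0],1],[[0,0,0],[0,0,0],1]]' |grep pos
cat > e.py <<'E'
from h import *
s=cams.read_camera("scene");t=cams.read_camera("top")
T=np.array([.417,.178,0]);X=np.array([.993,.122,0]);Y=np.array([-.122,.993,0])
# rectify tray floor plane at z=.022 in both views, mm grid
H={}
for n,c in(("top",t),("scene",s)):
    src=[];dst=[]
    for x,y in[(-.1,-.15),(.1,-.15),(.1,.15),(-.1,.15)]:
        src.append(proj(c,T+x*X+y*Y+[0,0,.022]));dst.append([(y+.15)*1000,(.1-x)*1000])
    A=cv2.getPerspectiveTransform(np.float32(src),np.float32(dst))
    im=cv2.warpPerspective(c["color"],A,(300,200));H[n]=im
    hsv=cv2.cvtColor(im,cv2.COLOR_RGB2HSV);m=cv2.inRange(hsv,(10,90,40),(32,255,255))
    k,l,st,ce=cv2.connectedComponentsWithStats(m);print(n)
    for i in range(1,k):
        if st[i,4]>60:
            mm=(l==i);cn=cv2.findContours(mm.astype(np.uint8),0,2)[0][0]
            print(" x %4d y %4d area %4d rect"%(100-ce[i][1],ce[i][0]-150,st[i,4]),np.round(cv2.minAreaRect(cn)[1]),"V",np.percentile(hsv[mm][:,2],[20,50,80]))
    print("\n".join("".join("#" if v>200 else "+" if v>140 else "-" if v>0 else "." for v in row) for row in (cv2.resize(np.where(m>0,hsv[:,:,2],0).astype(np.uint8),(100,40),interpolation=cv2.INTER_NEAREST))) if n=="top" else "")
print(monitor.sense()["time"])
E
python3 e.py
```

```text
tool_pos: [0.3802, 0.1284, 0.0106]
force: [0.2, 0.5, 0.5]
tray -42.6 -44.8 q [ 0.18 -0.11  1.97  0.    1.29  0.06]
tool_pos: [0.3734, 0.1891, 0.0111]
force: [0.5, -0.9, 0.8]
tray -42.0 16.3 q [ 0.33 -0.08  1.93  0.    1.29  0.21]
tool_pos: [0.4338, -0.0714, 0.1182]
top
 x   43 y -117 area  601 rect [23. 28.] V [208. 231. 239.]
 x   38 y   39 area 1342 rect [34. 48.] V [211. 230. 233.]
 x    3 y    8 area  482 rect [19. 29.] V [169.4 212.  232. ]
 x    1 y  -98 area  606 rect [27. 23.] V [207. 233. 239.]
 x    0 y   38 area  660 rect [28. 24.] V [211.8 232.  236. ]
 x  -39 y  -98 area  601 rect [23. 28.] V [208. 234. 239.]
 x  -43 y   43 area  965 rect [32. 37.] V [183. 214. 231.]
....................................................................................................
....................................................................................................
....................................................................................................
....................................................................................................
.......
[... 3243 characters left out ...]
..................................................................................
....................................................................................................
....................................................................................................
....................................................................................................
scene
 x   23 y   29 area 3424 rect [63. 80.] V [102. 154. 176.]
 x   39 y -110 area  136 rect [ 9. 16.] V [162. 169. 175.]
 x    5 y -100 area  740 rect [32. 25.] V [112.6 151.  172. ]
 x  -32 y  -99 area  578 rect [25. 26.] V [102.4 134.  152. ]
 x  -41 y   41 area 1442 rect [39. 48.] V [ 70. 127. 164.]

37.825
```

```bash
python3 -m handwheel '[[[0,0,5],[0,0,0],1],[[0,0,5],[0,0,0],1],[[-3,-5,2],[0,0,0],1],[[-3,-5,0],[0,0,0],1],[[-3,-5,0],[0,0,0],1],[[-2,-5,0],[0,0,0],1],[[0,-5,0],[0,0,0],1],[[0,0,0],[0,0,0],1]]' |grep pos
python3 - <<'E'
from h import *
s=cams.read_camera("scene");t=cams.read_camera("top")
for k in["pan_lip","pan_grip","pan","tray","weight","ink","startbox"]:
    x=cams.tip_of(s,k)[:1];y=cams.tip_of(t,k)[:1];print(k,tri([(s,x[0]["xy"]),(t,y[0]["xy"])]).round(3) if x and y else (x,y))
E
```

```text
tool_pos: [0.3235, -0.3195, 0.2375]
pan_lip [0.465 0.01  0.075]
pan_grip [ 0.525 -0.255  0.144]
pan [ 0.499 -0.12   0.081]
tray [ 0.413  0.179 -0.007]
weight [0.656 0.165 0.007]
ink [ 0.734 -0.212 -0.006]
startbox [ 0.693 -0.044  0.014]
```

Pan, tray and bystanders are all in place, so I'm handing in.

```bash
python3 -c "
from bench import r
print(r.finish_job())"
```

```text
the job is handed in; nothing more can be done
None
```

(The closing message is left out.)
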